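# Switch on the examination lamp and hold it up at its second stop

## Task

The doctor wants to look at the specimen in the clear cup under the examination lamp, which is parked low over it. Flip the toggle switch on the lamp's base on; then squeeze the release button in the grip at the top of the mast, pull the mast straight up past its first stop to the second, upper stop, and finish there, still holding the grip with the button squeezed in, so that the arm carries the lamp and she can have it brought down a little if she likes. Leave the cup, the forceps and the suture pouch where they are.

Things in the scene. Friction and masses are not known exactly. Their poses are not given: they have to be found in the camera images.
- lamp_switch (a joint): angle of the metal toggle lever on the lamp's base: 0 = off (leaning along the lamp's -x, roughly toward the robot), 0.9 rad = on (leaning as far along +x). Push it along +x: it snaps over at 0.45 rad, takes about 2 N at its tip, and then stays
- switch_tip (a point): upper end of the toggle lever, a steel rod 10 mm thick with a round end, 40 mm long from its pivot. When off it leans 0.45 rad from upright along -x and the tip is 70 mm above the table; the pivot lies 17 mm along the lamp's +x and 36 mm below. From off to on the tip travels 35 mm along +x
- lamp_grip (a point): centre of the black grip block on top of the mast, 24 (x) x 28 (y) x 50 (z) mm, 208 mm above the table when parked; axes as the lamp's. The button is in its -x face, the +x face is plain: a finger on each of these faces squeezes the button (32 mm across, 25 mm with it in). The arm to the shade (10 mm thick) leaves the +y face 13 mm below the centre
- lamp_button (a joint): travel of the release button, 17 mm wide (y), 26 mm high (z), level with the grip's centre: 0 = out (8 mm proud of the face), 0.007 m = fully in; 3 N to start, 6 N fully in; springs out when let go. More than 0.0045 m in, it draws the lock pin from the tube's hole and the mast is free; otherwise the mast is locked at its stop
- lamp_mast (a joint): how far the mast is pulled out, straight up: 0 = parked, 0.055 m = first stop (a click that takes some 5 N more to pull past), 0.110 m = second stop (end of travel). The moving part weighs about 0.4 kg and sinks when it is let go between stops
- lamp_shade (a point): middle of the round white lamp shade, 98 mm across and 27 mm high, 155 mm along the lamp's +y from the mast; it rises with the mast; when parked its underside is 152 mm above the table
- lamp_head: the part that rises with the mast: grip block, button, arm and shade; its origin lies on the mast's axis, at table height when parked; axes as the lamp's
- cup_middle (a point): centre of the loose clear specimen cup, 59 mm across, 66 mm high, standing under the shade; leave alone
- forceps_middle (a point): centre of the loose steel dissecting forceps, 104 mm long (along its y), lying on the table; leave alone
- pouch_middle (a point): centre of the loose suture pouch, 98 x 57 mm, flat on the table in front of the lamp; leave alone
- lamp: the lamp's fixed white base, 130 (x) x 210 (y) x 25 mm; origin on the table under the mast's axis, base from 70 mm on its +y side to 140 mm on its -y side; x points roughly away from the robot, z up. The toggle stands 100 mm along -y from the mast. The mast's lower tube is 26 mm thick, with a 33 mm collar whose top is 178 mm above the table

How it is judged (in metres and radians):
On the way, in this order (a step that is already met when the one before it is completed fails the run):
1. the toggle is flipped on while the mast is still parked (value of joint lamp_switch above 0.8 rad and value of joint lamp_mast below 0.01 m), for 0.2 s.
2. the fingers squeeze the release button in, with the mast still low (value of joint lamp_button above 0.0045 m and contact force between the fingers and lamp_head above 1 N and value of joint lamp_mast below 0.03 m), for 0.1 s.
At the end, for the whole second after the job is handed in: The mast is held still within 5 mm of its second stop (0.110 m) by the fingers on the grip, with the release button pressed in more than 4.5 mm (so the lock pin is out and the arm carries the lamp), the toggle is on, and the cup, forceps and pouch lie within 15 mm of where they were (value of joint lamp_mast above 0.105 m and value of joint lamp_button above 0.0045 m and contact force between the fingers and lamp_head above 2 N and linear speed of lamp_head below 0.02 m/s and value of joint lamp_switch above 0.8 rad and distance of each of cup_middle, forceps_middle, pouch_middle from where it was at the start of the episode below 0.015 m); the arm keeps its last pose, push and grip.
It fails at once if the specimen cup is tipped or pushed (angle between cup_middle's own z axis and vertical above 0.3 rad or distance of cup_middle from where it was at the start of the episode above 0.03 m).
It fails at once if the forceps or the suture pouch are disturbed (distance of any of forceps_middle, pouch_middle from where it was at the start of the episode above 0.03 m).
It also fails if it takes over 54 s, if anything falls off the work surface, if the arm or the gripper's body presses on something with over 40 N, if the wrist force passes 120 N, or if a joint passes its speed limit or range.

## Robot

A 6-joint arm with a two-finger parallel gripper is mounted at the origin on a cart in front of the work surface, level with it; the furniture and walls round the work are solid. World frame = base frame: x ahead of the robot, y to its left, z up, the work surface at z = 0. Lengths are in m, angles in degrees, forces in N, time in s.
With the tool pointing down it reaches from about 0.375 to 0.9 m from the base axis. Payload 3.1 kg.
Tool frame: the origin (TCP) lies on the centre line of the jaws, within the pads' length; the fingertips stand 25 mm ahead of it and the grasp point (between the pads) lies 6 mm ahead of it; z points along the fingers, y is the line along which they close (so a half turn about z gives the same grasp; the last joint's range is limited). The gripper opens to 87 mm and grips with 3 to 60 N. Pads are 19 mm wide; open, the fingers measure 117 mm over their backs; the gripper's body (75 mm by 190 mm) begins 51 mm behind the grasp point.
Start: joints at [-82.649, 30.224, 82.088, -0, 67.689, -10.227], TCP at [0.189, -0.596, 0.248] pointing down, gripper open.
Joint ranges: [-176.69, 176.69], [-43.24, 126.21], [12.49, 139.97], [-82, 262], [0, 151.66], [-163.58, 163.58]. Speed limits (degrees/s): [159.86, 159.86, 180, 180, 180, 180].

## Interface

Orientations are given as a 3x3 rotation matrix whose columns are the frame's x, y, z axes.
In Python, from rig import * gives the robot as it stands.
- The arm moves only by the tool step_arm, never from a script. Its argument "steps" is a list of rows, each a list of 7 numbers: the shift along the tool's x, y, z normalised to -1 to 1, where 1 is 0.3 m, then the turn, a rotation vector about the tool's x, y, z normalised to -1 to 1, where 1 is 45 degrees, then the gripper's target within -1 to 1 (shut at 1, half-way at 0, fully open at -1). A call has 1 to 8 rows; each row is the pose to reach, as a shift and turn from the pose commanded when the call began, along the tool's axes at that moment; what a row does not reach only later rows make up. A row lasts 1/12 s, in which the tool goes at most 41.7 mm and 7.16 degrees, less where a joint would pass 70% of its speed; a pose out of reach is approached as far as the arm can. A call with a number of a shift or a turn outside -1 to 1 is refused whole. A call with a gripper value outside its range is refused whole. The fingers move at their own pace and stop on an object; the grip force is fixed at half the most. Time passes only in rows, so rows that repeat a pose let the fingers close. It gives the time, the measured TCP pose, the force, the opening and the grip force at its end, in the units of the state.
- read_state(): the state, without advancing time (a new reading comes with each control period).
- capture(name): name is "side" or "top" or "wrist"; returns a dict with "image" (420x560x3 uint8, red, green, blue), "vertical_fov" (degrees; the focal length in pixels is half the picture's height over the tangent of half this angle, whatever the lens; pixels are square), "cx", "cy" (the principal point, pixels), "world_from_camera" (4x4, takes a point from camera to world coordinates); the wrist camera has in their place "T_tool_cam" (4x4, takes a point from camera to tool coordinates, whose origin is the TCP and whose axes are the flange's). Camera axes: x right, y down, z forward; pixel columns grow to the right and rows downward; lengths in m; the calibration is good to about 2 mm. A picture is of the moment at which its call begins: read the wrist's pose just before it. There is no depth.
- hand_in(): hands the job in; it is judged then, once.
The state is a dict: "time_s": time; "joint_positions": joint angles; "qvel": joint speeds; "tau": joint torques, N m; "position": TCP position; "tcp_rot": TCP orientation; "force": force on the tool from outside, world axes, zero at the start; "moment": the same for the moment, N m; "opening": opening from 0.0 (shut) to 1.0 (fully open); "grasp_force": force on a finger pad.
Only numpy, scipy, OpenCV 4.12 (cv2) and the standard library are available. Lean on these libraries where they do the work, as an engineer would, in place of code of your own. Each camera call takes 0.05 s, during which the arm holds its last target. There are 200 camera calls.

## Working session

There is one attempt and no reset: what is moved stays moved. The work goes in short steps, Python scripts to look and compute and a tool call to move; the robot and the scene stay as the last step left them, time stands still between calls to the robot, and variables do not carry over. Pictures are saved under pics/ and viewed, at most 10 in all, crops included, and the job is handed in when it is done.

Besides the shell and the picture viewer there is one more tool, called after "Request:" in YAML: its name, and indented under it one key for each argument. step_arm: Moves the arm, as the interface text tells. Scaled input: -1 to 1 covers 0.3 m each way for a shift and 45 degrees each way for a turn. Its arguments: {"type":"object","properties":{"steps":{"type":"array"}},"required":["steps"]}

```bash
mkdir -p pics; ls; cat > h.py <<'E'
from rig import *
import numpy as np, cv2, json
def snap(n,f):
    s=read_state(); c=capture(n); cv2.imwrite(f"pics/{f}.png",c["image"][:,:,::-1])
    T=c.get("world_from_camera")
    if T is None:
        W=np.eye(4);W[:3,:3]=s["tcp_rot"];W[:3,3]=s["position"];T=W@np.array(c["T_tool_cam"])
    T=np.array(T);f_=210/np.tan(np.radians(c["vertical_fov"])/2)
    np.savez(f"pics/{f}.npz",T=T,f=f_,cx=c["cx"],cy=c["cy"]);return c
def ray(f,u,v):
    d=np.load(f"pics/{f}.npz");T=d["T"];r=T[:3,:3]@np.array([(u-d["cx"])/d["f"],(v-d["cy"])/d["f"],1]);return T[:3,3],r
def atz(f,u,v,z):
    o,r=ray(f,u,v);return o+r*(z-o[2])/r[2]
def proj(f,p):
    d=np.load(f"pics/{f}.npz");q=np.linalg.inv(d["T"])@np.append(p,1);return d["f"]*q[0]/q[2]+d["cx"],d["f"]*q[1]/q[2]+d["cy"]
E
python3 - <<'E'
from h import *
for n in("side","top"):
    c=snap(n,n+"0");d=np.load(f"pics/{n}0.npz");print(n,d["f"],d["cx"],d["cy"],d["T"].round(3))
a=cv2.imread("pics/side0.png");
s=read_state();print(s)
E
```

```text
pics
side 394.453142006199 275.6371915465925 213.134413114742 [[-0.964 -0.127  0.232  0.326]
 [-0.264  0.453 -0.851  0.777]
 [ 0.003 -0.882 -0.47   0.543]
 [ 0.     0.     0.     1.   ]]
top 534.2279845889833 276.8968443108144 204.89836361037035 [[-0.016 -0.999  0.051  0.466]
 [-1.     0.015 -0.015  0.044]
 [ 0.014 -0.051 -0.999  1.046]
 [ 0.     0.     0.     1.   ]]
{'time_s': 0.1, 'joint_positions': array([-8.26476608e+01,  3.02748139e+01,  8.21498615e+01, -2.50134776e-03,
        6.76901609e+01, -1.02277556e+01]), 'qvel': array([-0.01630419, -0.03969636, -0.17678522,  0.00803603, -0.01754777,
       -0.11577197]), 'tau': array([-6.32372903e-04, -4.40987313e+01, -1.77150875e+01,  6.33524568e-02,
        5.33918047e-02, -4.68322946e-05]), 'position': array([ 0.18870534, -0.59517656,  0.24665232]), 'tcp_rot': array([[ 9.53290686e-01,  3.02054268e-01, -2.96544334e-04],
       [ 3.02054248e-01, -9.53288676e-01,  1.98262132e-03],
       [ 3.16166876e-04, -1.97958692e-03, -9.99997991e-01]]), 'force': array([ 0.27334882, -0.72835868,  0.02587724]), 'moment': array([ 0.03604084,  0.02130385, -0.04200019]), 'grasp_force': 0.0, 'opening': 1.001833689702933}
```

View pics/side0.png

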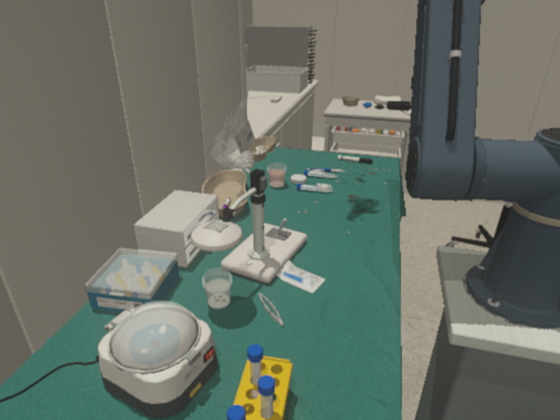

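View pics/top0.png

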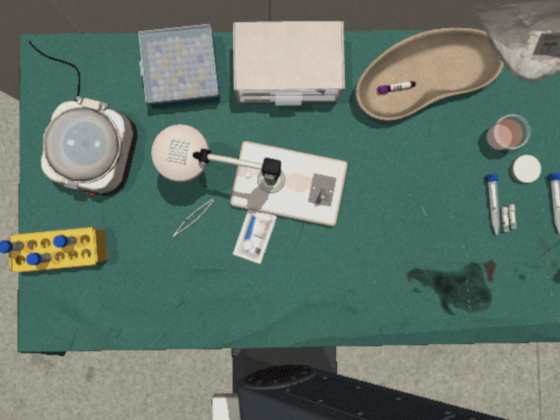

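Side: lamp with mast at about (258,215), grip (258,182), toggle (283,228). Top: grip (272,166), base corners around (241,142), (347,157), (336,225), (231,207), toggle about (320,194), cup hidden under the shade. Enlarging.

```bash
python3 - <<'E'
from h import *
a=cv2.imread("pics/top0.png")[125:275,160:360];b=cv2.imread("pics/side0.png")[150:310,180:340]
cv2.imwrite("pics/ct.png",cv2.resize(a,None,fx=4,fy=4,interpolation=2));cv2.imwrite("pics/cs.png",cv2.resize(b,None,fx=3.7,fy=3.7,interpolation=2))
E
```

```text
(no output)
```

View pics/ct.png

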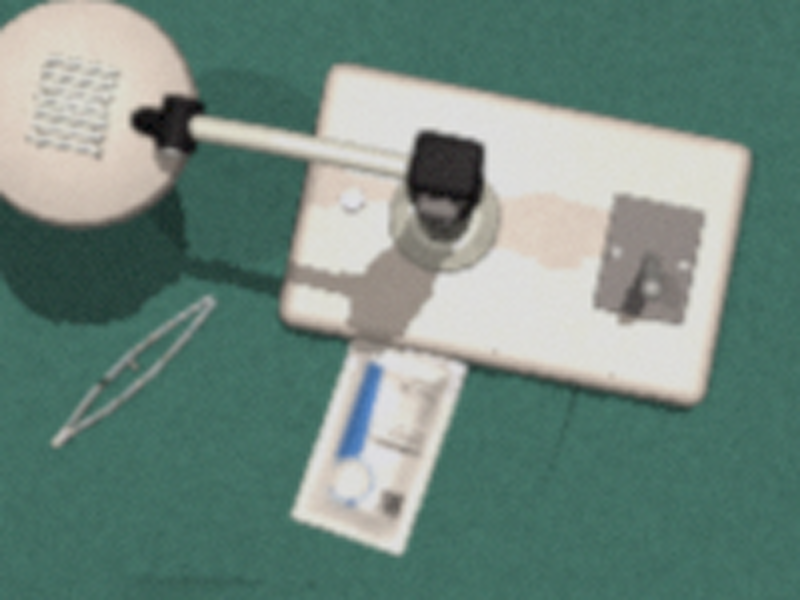

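View pics/cs.png

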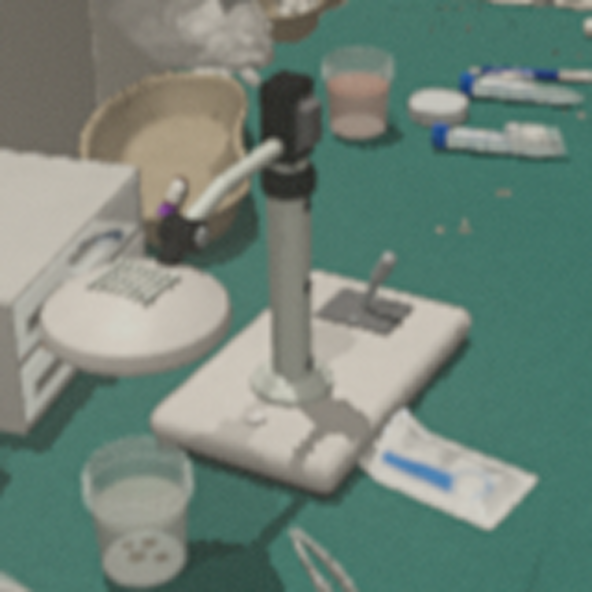

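The top crop shows the base corners at (332,66), (750,145), (700,405) and (283,325), the grip top centred near (447,160) and the toggle tip near (652,288). In the side crop the button faces right at (310,122) and the toggle tip is at (388,260).

```bash
python3 - <<'E'
from h import *
C=[atz("top0",u/4+160,v/4+125,.022) for u,v in((332,66),(750,145),(700,405),(283,325))]
C=np.array(C);print(C.round(4))
# in lamp frame: (65,70),(65,-140),(-65,-140),(-65,70) mm
L=np.array([(65,70),(65,-140),(-65,-140),(-65,70)])/1e3
a=C[:,:2]-C[:,:2].mean(0);b=L-L.mean(0)
th=np.arctan2((b[:,0]*a[:,1]-b[:,1]*a[:,0]).sum(),(a*b).sum())
R=np.array([[np.cos(th),-np.sin(th)],[np.sin(th),np.cos(th)]]);o=C[:,:2].mean(0)-R@L.mean(0)
print("yaw",np.degrees(th),"origin",o,np.linalg.norm(a-b@R.T,axis=1))
print("griptop",atz("top0",447/4+160,160/4+125,.233))
def P(x,y,z): return np.append(o+R@[x,y],z)
for nm,p in dict(tip=P(-.017,-.1,.068),piv=P(0,-.1,.034),griptop=P(0,0,.233),shade=P(0,.155,.179)).items():
    t=proj("top0",p);s=proj("side0",p);print(nm,p.round(4),"top",(t[0]-160)*4,(t[1]-125)*4,"side",(s[0]-180)*3.7,(s[1]-150)*3.7)
E
```

```text
[[ 0.6417  0.0917  0.022 ]
 [ 0.6005 -0.1095  0.022 ]
 [ 0.4754 -0.0826  0.022 ]
 [ 0.517   0.1167  0.022 ]]
yaw -11.688673446003735 origin [0.56574678 0.03833827] [0.002776   0.00244948 0.00342195 0.00337582]
griptop [0.56869139 0.03830104 0.233     ]
tip [ 0.5288 -0.0561  0.068 ] top 652.24553474388 288.509428626679 side 388.69291118589683 256.837047600968
piv [ 0.5455 -0.0596  0.034 ] top 651.5686255998512 258.16945833719456 side 365.7194251088179 294.6395154298645
griptop [0.5657 0.0383 0.233 ] top 447.02275550420245 167.6595760537998 side 289.2910872920652 72.11197944924753
shade [0.5971 0.1901 0.179 ] top 72.66550862716542 112.46697089777092 side 140.4352082558475 274.4933207660526
```

```bash
cat >> h.py <<'E'
from scipy.spatial.transform import Rotation as Ro
O=np.array([.5665,.0383]);YAW=-11.7;c_,s_=np.cos(np.radians(YAW)),np.sin(np.radians(YAW))
RL=np.array([[c_,-s_],[s_,c_]])
RT=np.column_stack([[-s_,c_,0],[c_,s_,0],[0,0,-1]])  # tool y along lamp +x, z down
def go(x,y,z,part=1):
    s=read_state();p=np.append(O+RL@[x,y],z);R=np.array(s["tcp_rot"])
    d=R.T@(p-s["position"]);w=Ro.from_matrix(R.T@RT).as_rotvec(degrees=True)
    print("row",(d/.3*part).round(3),(w/45*part).round(3))
    l=RL.T@(np.array(s["position"])[:2]-O);print("lamp",l.round(4),s["position"][2].round(4),"t",s["time_s"],"F",s["force"].round(1),s["opening"])
E
python3 -c "
from h import *
go(-.065,-.1,.2,.5)"
```

```text
row [ 0.743 -0.724  0.079] [-0.001 -0.001 -0.675]
lamp [-0.2415 -0.6969] 0.2467 t 0.1 F [ 0.3 -0.7  0. ] 1.001833689702933
```

Request:
step_arm:
  steps:
    - [0.743,-0.724,0.08,0,0,-0.675,1]
    - [0.743,-0.724,0.08,0,0,-0.675,1]
    - [0.743,-0.724,0.08,0,0,-0.675,1]
    - [0.743,-0.724,0.08,0,0,-0.675,1]
    - [0.743,-0.724,0.08,0,0,-0.675,1]
    - [0.743,-0.724,0.08,0,0,-0.675,1]
    - [0.743,-0.724,0.08,0,0,-0.675,1]
    - [0.743,-0.724,0.08,0,0,-0.675,1]

```text
time_s: 0.77
position: [0.3359, -0.3161, 0.2228]
tcp_rot: [[0.668, 0.744, -0.002], [0.744, -0.668, 0.005], [0.002, -0.004, -1.0]]
force: [0.8, -0.2, -0.6]
opening: 0.478
grasp_force: 0.0
```

```bash
python3 -c "
from h import *
go(-.065,-.1,.2)"
```

```text
row [ 0.995 -0.237  0.079] [-0.005 -0.004 -0.672]
lamp [-0.1539 -0.3938] 0.2228 t 0.7667 F [ 0.8 -0.2 -0.6] 0.47842551329573096
```

Request:
step_arm:
  steps:
    - [0.99,-0.237,0.08,0,0,-0.672,1]
    - [0.99,-0.237,0.08,0,0,-0.672,1]
    - [0.99,-0.237,0.08,0,0,-0.672,1]
    - [0.99,-0.237,0.08,0,0,-0.672,1]
    - [0.99,-0.237,0.08,0,0,-0.672,1]
    - [0.99,-0.237,0.08,0,0,-0.672,1]
    - [0.99,-0.237,0.08,0,0,-0.672,1]
    - [0.99,-0.237,0.08,0,0,-0.672,1]

```text
time_s: 1.43
position: [0.483, -0.0489, 0.1991]
tcp_rot: [[0.201, 0.98, 0.0], [0.98, -0.201, 0.002], [0.002, -0.0, -1.0]]
force: [0.4, -1.8, 0.8]
opening: 0.01
grasp_force: 0.0
```

```bash
python3 -c "
from h import *
go(-.065,-.1,.075)"
```

```text
row [ 0.007 -0.003  0.414] [-0.    -0.002  0.002]
lamp [-0.064  -0.1023] 0.1991 t 1.4333 F [ 0.4 -1.8  0.8] 0.00957459952309764
```

Request:
step_arm:
  steps:
    - [0,0,0.13,0,0,0,1]
    - [0,0,0.26,0,0,0,1]
    - [0,0,0.36,0,0,0,1]
    - [0,0,0.41,0,0,0,1]
    - [0,0,0.41,0,0,0,1]
    - [0,0,0.41,0,0,0,1]

```text
time_s: 1.93
position: [0.4812, -0.053, 0.0758]
tcp_rot: [[0.205, 0.979, -0.002], [0.979, -0.205, 0.001], [0.0, -0.003, -1.0]]
force: [-0.0, -0.5, 0.7]
opening: 0.003
grasp_force: 0.0
```

```bash
python3 -c "
from h import *
go(-.013,-.1,.075)"
```

```text
row [0.023 0.173 0.002] [-0.003 -0.    -0.002]
lamp [-0.065  -0.1067] 0.0758 t 1.9333 F [-0.  -0.5  0.7] 0.002908046061013124
```

Request:
step_arm:
  steps:
    - [0.02,0.04,0,0,0,0,1]
    - [0.02,0.08,0,0,0,0,1]
    - [0.02,0.11,0,0,0,0,1]
    - [0.02,0.14,0,0,0,0,1]
    - [0.02,0.165,0,0,0,0,1]
    - [0.02,0.18,0,0,0,0,1]
    - [0.02,0.18,0,0,0,0,1]

```text
time_s: 2.52
position: [0.5385, -0.0594, 0.0775]
tcp_rot: [[0.205, 0.979, 0.005], [0.979, -0.205, -0.002], [-0.001, 0.005, -1.0]]
force: [0.1, -0.0, 0.4]
opening: 0.005
grasp_force: 0.0
```

```bash
python3 -c "
from h import *
go(-.065,-.1,.075)
snap('side','side1');a=cv2.imread('pics/side1.png')[150:310,180:400]
cv2.imwrite('pics/cs1.png',cv2.resize(a,None,fx=3.6,fy=3.6,interpolation=2))"
```

```text
row [ 0.004 -0.191  0.007] [ 0.007  0.001 -0.003]
lamp [-0.0076 -0.1013] 0.0775 t 2.5167 F [ 0.1 -0.   0.4] 0.00501311760921095
```

View pics/cs1.png

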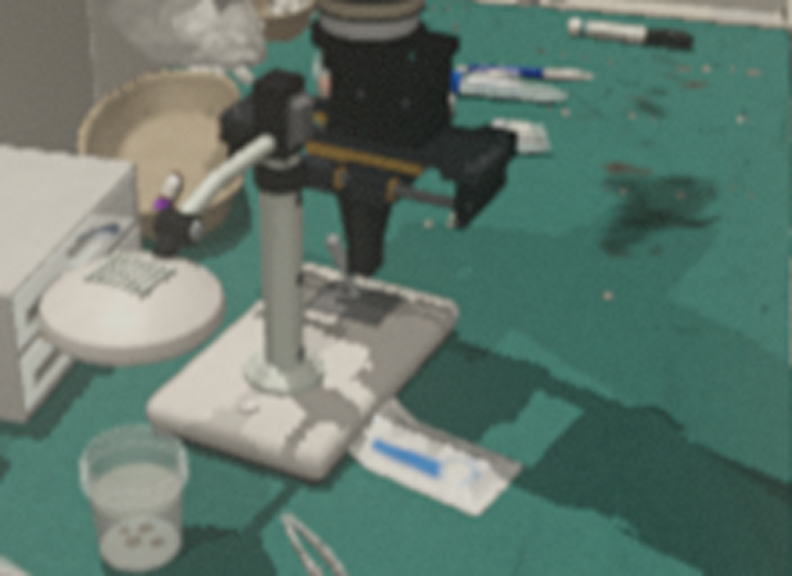

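The toggle now leans away from the robot, with its tip at (332,240) left of its foot at (352,285), so it is on. The cup, forceps and pouch have not moved.

Request:
step_arm:
  steps:
    - [0,-0.1,0,0,0,0,1]
    - [0,-0.1,-0.12,0,0,0,1]
    - [0,-0.1,-0.25,0,0,0,1]
    - [0,-0.1,-0.38,0,0,0,1]
    - [0,-0.1,-0.51,0,0,0,-1]
    - [0,-0.1,-0.64,0,0,0,-1]
    - [0,-0.1,-0.73,0,0,0,-1]
    - [0,-0.1,-0.73,0,0,0,-1]

```text
time_s: 3.23
position: [0.5098, -0.0533, 0.302]
tcp_rot: [[0.205, 0.979, 0.014], [0.979, -0.204, -0.004], [-0.002, 0.014, -1.0]]
force: [1.1, -0.4, -0.1]
opening: 0.225
grasp_force: 0.0
```

```bash
python3 -c "
from h import *
go(-.001,0,.295)"
```

```text
row [0.338 0.119 0.025] [ 0.018  0.002 -0.002]
lamp [-0.0369 -0.1012] 0.302 t 3.2333 F [ 1.1 -0.4 -0.1] 0.2252989100759514
```

Request:
step_arm:
  steps:
    - [0.12,0.05,0,0.01,0,0,-1]
    - [0.24,0.1,0,0.018,0,0,-1]
    - [0.338,0.12,0.02,0.018,0,0,-1]
    - [0.338,0.12,0.02,0.018,0,0,-1]
    - [0.338,0.12,0.02,0.018,0,0,-1]
    - [0.338,0.12,0.02,0.018,0,0,-1]
    - [0.338,0.12,0.02,0.018,0,0,-1]
    - [0.338,0.12,0.02,0.018,0,0,-1]

```text
time_s: 3.9
position: [0.562, 0.0385, 0.2895]
tcp_rot: [[0.206, 0.978, -0.014], [0.979, -0.206, 0.003], [-0.0, -0.014, -1.0]]
force: [0.5, -0.3, -0.1]
opening: 0.835
grasp_force: 0.0
```

```bash
python3 -c "
from h import *
go(-.001,0,.214)
snap('wrist','w1')
for p in ((-.012,-.014),(-.012,.014),(.012,-.014),(.012,.014)): print(proj('w1',np.append(O+RL@p,.233)))"
```

```text
row [0.002 0.015 0.251] [-0.018  0.    -0.004]
lamp [-0.0044 -0.0007] 0.2895 t 3.9 F [ 0.5 -0.3 -0.1] 0.8351794882358623
(np.float64(274.9676643487366), np.float64(268.1864471523428))
(np.float64(274.43163209847523), np.float64(223.53266438751655))
(np.float64(315.0989119261093), np.float64(268.3189664338138))
(np.float64(316.05517184611665), np.float64(223.59152523256353))
```

View pics/w1.png

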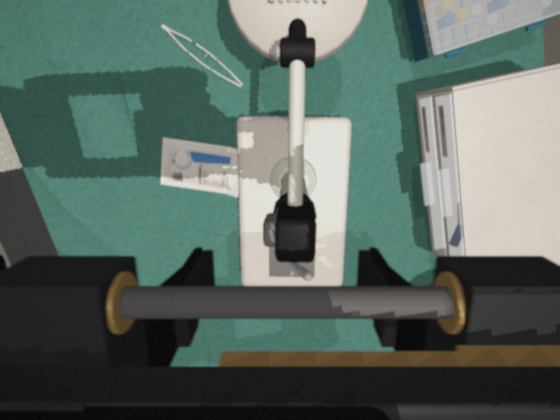

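The wrist view shows the grip's top face at columns 274-315 and rows about 220-261, centred between the open fingers. The button is on the left and the cup side is clear.

Request:
step_arm:
  steps:
    - [0.005,0.01,0,-0.015,0,0,-1]
    - [0.007,0.01,0.06,-0.015,0,0,-1]
    - [0.007,0.01,0.12,-0.015,0,0,-1]
    - [0.007,0.01,0.18,-0.015,0,0,-1]
    - [0.007,0.01,0.23,-0.015,0,0,-1]
    - [0.007,0.01,0.251,-0.015,0,0,-1]
    - [0.007,0.01,0.251,-0.015,0,0,-1]
    - [0.007,0.01,0.251,-0.015,0,0,-1]

```text
time_s: 4.62
position: [0.5652, 0.041, 0.2145]
tcp_rot: [[0.205, 0.979, -0.002], [0.979, -0.205, 0.0], [0.0, -0.002, -1.0]]
force: [-0.7, -1.1, 1.1]
opening: 1.0
grasp_force: 0.0
```

```bash
python3 -c "
from h import *
go(-.001,0.002,.214)"
```

```text
row [-0.001  0.003  0.002] [-0.002 -0.    -0.003]
lamp [-0.0019  0.0024] 0.2145 t 4.6167 F [-0.7 -1.1  1.1] 1.0000450308899487
```

Well placed. Close.

Request:
step_arm:
  steps:
    - [0,0,0,0,0,0,1]
    - [0,0,0,0,0,0,1]
    - [0,0,0,0,0,0,1]
    - [0,0,0,0,0,0,1]
    - [0,0,0,0,0,0,1]
    - [0,0,0,0,0,0,1]
    - [0,0,0,0,0,0,1]
    - [0,0,0,0,0,0,1]

```text
time_s: 5.28
position: [0.5648, 0.0413, 0.2142]
tcp_rot: [[0.205, 0.979, -0.002], [0.979, -0.205, 0.001], [0.0, -0.002, -1.0]]
force: [-0.5, 0.5, -0.3]
opening: 0.479
grasp_force: 0.0
```

Request:
step_arm:
  steps:
    - [0,0,0,0,0,0,1]
    - [0,0,0,0,0,0,1]
    - [0,0,0,0,0,0,1]
    - [0,0,0,0,0,0,1]
    - [0,0,0,0,0,0,1]
    - [0,0,0,0,0,0,1]

```text
time_s: 5.78
position: [0.5669, 0.0408, 0.2141]
tcp_rot: [[0.205, 0.979, 0.002], [0.979, -0.205, 0.0], [0.0, 0.002, -1.0]]
force: [5.5, -0.9, -2.6]
opening: 0.284
grasp_force: 30.0
```

Opening is 24.7 mm, so the button is fully in. Lift.

Request:
step_arm:
  steps:
    - [0,-0.003,-0.03,0,0,0,1]
    - [0,-0.005,-0.07,0,0,0,1]
    - [0,-0.005,-0.12,0,0,0,1]
    - [0,-0.005,-0.17,0,0,0,1]
    - [0,-0.005,-0.22,0,0,0,1]
    - [0,-0.005,-0.27,0,0,0,1]
    - [0,-0.005,-0.31,0,0,0,1]
    - [0,-0.005,-0.34,0,0,0,1]

```text
time_s: 6.45
position: [0.5669, 0.0408, 0.3169]
tcp_rot: [[0.206, 0.979, 0.005], [0.979, -0.206, -0.0], [0.001, 0.005, -1.0]]
force: [9.6, -1.8, -6.6]
opening: 0.286
grasp_force: 30.0
```

Request:
step_arm:
  steps:
    - [0,0,0,0,0,0,1]
    - [0,0,-0.005,0,0,0,1]
    - [0,0,-0.01,0,0,0,1]
    - [0,0,-0.015,0,0,0,1]
    - [0,0,-0.02,0,0,0,1]
    - [0,0,-0.025,0,0,0,1]
    - [0,0,-0.025,0,0,0,1]
    - [0,0,-0.025,0,0,0,1]

```text
time_s: 7.12
position: [0.5669, 0.0408, 0.3237]
tcp_rot: [[0.206, 0.979, 0.005], [0.979, -0.206, -0.0], [0.001, 0.005, -1.0]]
force: [8.3, -1.6, -3.8]
opening: 0.28
grasp_force: 30.0
```

Request:
step_arm:
  steps:
    - [0,0,-0.003,0,0,0,1]
    - [0,0,-0.006,0,0,0,1]
    - [0,0,-0.006,0,0,0,1]
    - [0,0,-0.006,0,0,0,1]
    - [0,0,-0.006,0,0,0,1]
    - [0,0,-0.006,0,0,0,1]

```text
time_s: 7.62
position: [0.5669, 0.0408, 0.3245]
tcp_rot: [[0.206, 0.979, 0.004], [0.979, -0.206, -0.0], [0.001, 0.004, -1.0]]
force: [10.7, -1.6, -8.1]
opening: 0.282
grasp_force: 30.0
```

```bash
python3 -c "
from h import *
go(0,0,.324)
snap('side','side2');a=cv2.imread('pics/side2.png')[90:310,150:400]
cv2.imwrite('pics/cs2.png',cv2.resize(a,None,fx=2.7,fy=2.7,interpolation=2))
print((np.array(proj('side2',np.append(O,.343)))-[150,90])*2.7,(np.array(proj('side2',np.append(O,.233)))-[150,90])*2.7,(np.array(proj('side2',np.append(O+RL@[0,.155],.152+.110)))-[150,90])*2.7)"
```

```text
row [-0.008  0.001  0.002] [ 0.005 -0.001 -0.004]
lamp [-0.0002  0.0025] 0.3245 t 7.6167 F [10.7 -1.6 -8.1] 0.2818749192770886
[288.42343365  73.92729691] [291.19757407 214.50701892] [173.99194429 251.5499976 ]
```

View pics/cs2.png

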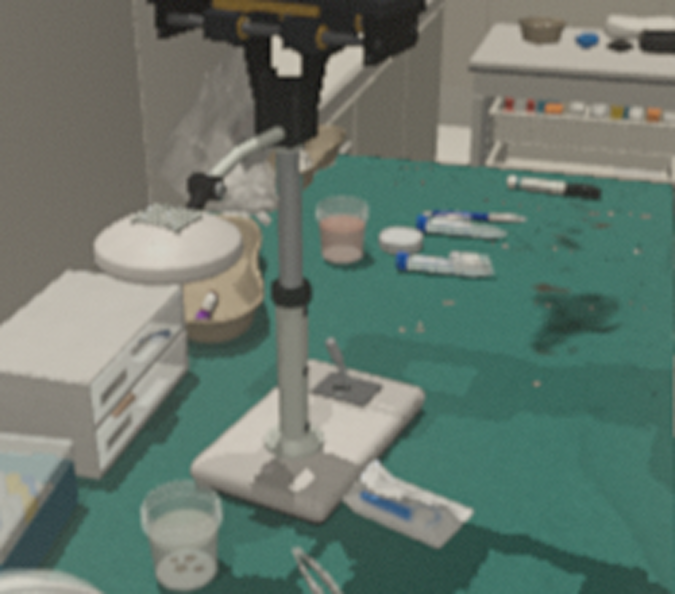

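The mast is fully out: the grip top is at about (288,75) as predicted, and the pull force rose without further motion, so it is at the second stop. The toggle is on, and the cup, forceps and pouch are in place.

```bash
python3 -c "
from rig import *
print(hand_in())"
```

```text
the job is handed in; nothing more can be done
None
```

I handed the job in with the toggle on and the mast at its second stop (about 0.110 m), the gripper holding the grip with the button squeezed in; the cup, forceps and pouch had not visibly moved, and no verdict came back.

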